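# Take the length of a limb splint with a tape measure and lock it

## Task

Take the length of the steel limb splint with the tape measure, so that it can be carried over to the patient's leg. Catch the tape's hook over the middle of the splint's square end, draw the case back along the splint against the spring, and stand it level on the worktop, straight along the splint, with its nose snug against the rounded end; there push the thumb lock down until you feel its brake bite firmly, then lift the tape off and stand it upright on the worktop, clear of the splint, with the length still set. Be gentle: do not drag the splint out of place or bear hard on it with the tape, do not ram the lock, and leave the marker, the roll of tape and the carton alone.

Things in the scene. Friction and masses are not known exactly. Their poses are not given: they have to be found in the camera images.
- tape: Pocket tape measure, black case 70 (x) x 30 (y, flat sides) x 60 mm high, 0.3 kg, standing. Origin: centre of the case's underside; x points out of the nose along the blade, z up. Rear part a round drum, radius 24 mm about x = -11, z = 36 mm; shoulder before it 44 mm high, carrying the lock at x = 17 to 33 mm. Grasp the sides near x = -8, z = 40 mm.
- tape_hook (a point): End hook: middle of its inner face (toward the case), level with the blade's underside. The steel lip is 18 mm wide, 2 mm thick and reaches 8 mm below the blade's underside, to 2 mm above the level of the case's base. Drawn in, it stands 24 mm ahead of the nose; it can be drawn out to 174 mm.
- tape_nose (a point): Where the blade leaves the flat nose face: x = 35, y = 0, z = 10 mm in the tape's frame. The blade is straight, stiff, 18 mm wide, 1.8 mm thick, its underside 10 mm above the base; it slides only along x, and a spring pulls it in with 1.8 N (drawn in) to 2.5 N (at 160 mm); unlocked and let go, it runs back. The distance to tape_hook is the length taken.
- tape_lock_top (a point): Centre of the top of the thumb lock, a ribbed grey button 16 x 18 mm (along the tape's x and y) on the shoulder of the case at x = 25 mm, y = 0, 58 mm above the base when released.
- tape_lock (a joint): Travel of the thumb lock, m, straight down into the case; 0 released (the start). It slides against 8 N of friction and stays where it is left. Its brake shoe bites on the blade somewhere between 0.001 and 0.008, depending on wear that cannot be seen, and it must then be pressed 14 to 18 N hard to hold the blade. Over 20 N is too much.
- splint: Stainless steel limb splint lying flat and loose, 0.6 kg: bar 160 (x) x 52 (y) x 9 mm with strap slots along both sides. Origin: centre of its underside; +x points to the square end, -x to the rounded end (corner radius 16 mm, flat for 20 mm in the middle), z up. About 3 to 5 N slides it on the worktop.
- splint_square_end (a point): Middle of the upper edge of the square end: x = 80, y = 0, z = 9 mm in the splint's frame. The hook goes over this edge.
- splint_round_end (a point): Middle of the upper edge of the rounded end: x = -80, y = 0, z = 9 mm in the splint's frame. The nose of the case rests against this end.
- marker_black: Black marker pen, 137 mm long, lying on the worktop beyond the splint; origin centre of its underside. To be left alone.
- tape_roll: Roll of adhesive tape, 105 mm across, 25 mm high, lying flat beyond the splint; origin centre of its underside. To be left alone.
- carton_suture: White carton 55 x 110 x 30 mm, lying beyond the splint; origin centre of its underside. To be left alone.
Mind the look-alikes: they are no part of the job. Several things look just like the splint: the one meant starts nearest to the robot's base.

How it is judged:
By the outcome, as a careful person would: the job done as asked, in the order asked, and still so for the second after the job is handed in, with the robot touching nothing.
It also fails if it takes over 72 s, if anything falls off the work surface, if the arm or the gripper's body presses on something with over 40 N, if the wrist force passes 120 N, or if a joint passes its speed limit or range.

## Robot

A 6-joint arm with a two-finger parallel gripper is mounted at the origin on a cart in front of the work surface, level with it; the furniture and walls round the work are solid. World frame = base frame: x ahead of the robot, y to its left, z up, the work surface at z = 0. Lengths are in m, angles in rad, forces in N, time in s.
With the tool pointing down it reaches from about 0.25 to 0.775 m from the base axis. Payload 4 kg.
Tool frame: the origin (TCP) lies at the very end of the fingers, on their centre line; the grasp point (between the pads) lies 19 mm behind it (robot.hold_point_z is the distance from the TCP to the grasp point, in m); z points along the fingers, y is the line along which they close (so a half turn about z gives the same grasp; the last joint's range is limited). The gripper opens to 94 mm and grips with 3 to 60 N. Pads are 16 mm wide; open, the fingers measure 119 mm over their backs; the gripper's body (75 mm by 177 mm) begins 78 mm behind the grasp point.
Start: joints at [1.129, 0.087, 1.371, -0, 1.684, -0.103], TCP at [0.183, 0.519, 0.206] pointing down, gripper open.
Joint ranges: [-3.1, 3.1], [-0.76, 2.03], [0.27, 2.55], [-1.08, 4.22], [0.17, 2.65], [-2.57, 2.57]. Speed limits (rad/s): [2.79, 2.79, 3.14, 3.14, 3.14, 3.14].

## Interface

Orientations are given as [roll, pitch, yaw] about the fixed x, y, z axes, in that order (R = Rz(yaw) Ry(pitch) Rx(roll)).
In Python, from bench import robot gives the robot as it stands.
- The arm moves only by the tool carry_out, never from a script. Its argument "steps" is a list of rows, each a list of 3 entries, a list of its own where there are three numbers: the shift along the tool's x, y, z in m, then the turn about the tool's z in units of 10 degrees (1.0 is 10 degrees), then the closure, from -1 (fully open) to 1 (shut). In form: [[[tx, ty, tz], roll, jaw], ...]. A call has 1 to 10 rows; each row is the pose to reach, as a shift and turn from the pose commanded when the call began, along the tool's axes at that moment; what a row does not reach only later rows make up. A row lasts 1/8 s, in which the tool goes at most 62.5 mm and 10.7 degrees, less where a joint would pass 70% of its speed; a pose out of reach is approached as far as the arm can. A call with a gripper value outside its range is refused whole. The fingers move at their own pace and stop on an object; the grip force is fixed at half the most. Time passes only in rows, so rows that repeat a pose let the fingers close. It gives the time, the measured TCP pose, the force, the opening and the grip force at its end, in the units of the state.
- robot.get_obs(): the state, without advancing time (a new reading comes with each control period).
- robot.snapshot(name): name is "scene" or "side" or "wrist"; returns a dict with "image" (400x640x3 uint8, red, green, blue), "z_map" (400x640 float32, m along the optical axis (not along the pixel's ray), 0 where there is no reading), "mtx" (3x3 intrinsics, pixels), "R" (3x3) and "t" (3): a world point X has camera coordinates R X + t. Camera axes: x right, y down, z forward; pixel columns grow to the right and rows downward; lengths in m; the calibration is good to about 2 mm. A picture is of the moment at which its call begins.
- robot.close_job(): hands the job in; it is judged then, once.
The state is a dict: "time": time; "joint_positions": joint angles; "qvel": joint speeds; "joint_torque": joint torques, N m; "tool_pos": TCP position; "ee_rot": TCP orientation; "wrist_force": force on the tool from outside, world axes, zero at the start; "wrist_torque": the same for the moment, N m; "width": finger opening in m; "finger_force": force on a finger pad.
Only numpy, scipy, OpenCV 4.12 (cv2) and the standard library are available. Lean on these libraries where they do the work, as an engineer would, in place of code of your own. Each camera call takes 0.05 s, during which the arm holds its last target. There are 200 camera calls.

## Working session

There is one attempt and no reset: what is moved stays moved. The work goes in short steps, Python scripts to look and compute and a tool call to move; the robot and the scene stay as the last step left them, time stands still between calls to the robot, and variables do not carry over. Pictures are saved under pics/ and viewed, at most 10 in all, crops included, and the job is handed in when it is done.

Besides the shell and the picture viewer there is one more tool, called after "Request:" by a JSON object that holds its "method" and its "body". carry_out: Moves the arm, as the interface text tells. Its arguments: {"type":"object","properties":{"steps":{"type":"array","items":{"type":"array"}}},"required":["steps"]}

```bash
mkdir -p pics; cat > h.py <<'E'
import numpy as np, cv2
from bench import robot
def snap(n,f):
    s=robot.snapshot(n); cv2.imwrite('pics/'+f,s['image'][:,:,::-1]); np.savez('pics/'+f[:-4]+'.npz',**s); return s
def w(s,u,v,z=None):
    d=float(s['z_map'][int(round(v)),int(round(u))]); K=s['mtx']; r=np.linalg.inv(K)@[u,v,1]
    if z is None: return s['R'].T@(r*d-s['t'])
    o=-s['R'].T@s['t']; q=s['R'].T@r; return o+q*(z-o[2])/q[2]
def st():
    o=robot.get_obs(); print({k:np.round(o[k],4).tolist() for k in('time','tool_pos','ee_rot','wrist_force','width','finger_force','joint_positions')})
E
python3 - <<'E'
from h import *
for n in('scene','side','wrist'):
    s=snap(n,n+'0.png'); print(n,np.round(-s['R'].T@s['t'],3),np.round(s['R'][2],2))
st()
a=[cv2.imread(f'pics/{n}0.png') for n in('scene','side')]
E
```

```text
scene [-0.625 -0.585  1.315] [ 0.65  0.36 -0.67]
side [ 0.342 -1.404  0.697] [ 0.15  0.91 -0.38]
wrist [0.117 0.542 0.384] [ 0.23 -0.08 -0.97]
{'time': 0.15, 'tool_pos': [0.1826, 0.5184, 0.2046], 'ee_rot': [-3.1399, -0.0002, 2.8028], 'wrist_force': [-0.24, -0.4496, 0.1992], 'width': 0.0938, 'finger_force': 0.0, 'joint_positions': [1.1289, 0.0878, 1.3719, -0.0, 1.6836, -0.1031]}
```

View pics/scene0.png

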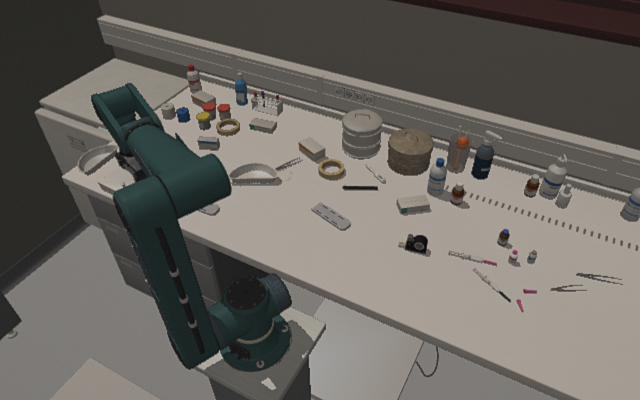

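View pics/side0.png

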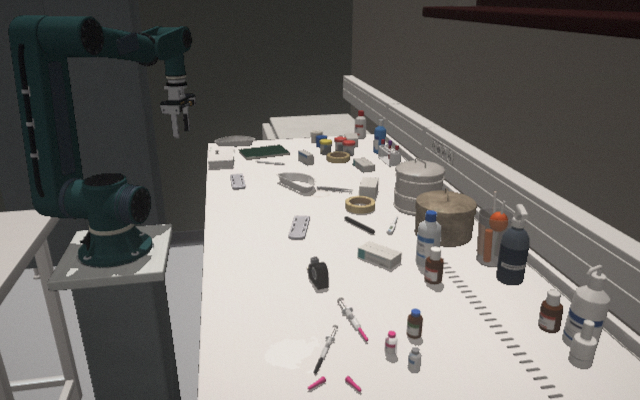

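Splint look-alikes: scene (330,215) / side (300,227), and scene (207,208) / side (237,181). The tape is at scene (417,243) / side (318,273).

```bash
python3 - <<'E'
from h import *
s=np.load('pics/scene0.png'.replace('png','npz')); d=np.load('pics/side0.npz')
for n,c,u,v in(('A',s,330,215),('A',d,300,227),('B',s,207,208),('B',d,237,181),('tape',s,417,243),('tape',d,318,273),('hook',s,402,245)):
    p=w(c,u,v); print(n,np.round(p,3),np.hypot(*p[:2]).round(3), np.round(w(c,u,v,.009),3))
a=cv2.imread('pics/scene0.png'); b=cv2.imread('pics/side0.png')
f=lambda i,x,y,W,H,k:cv2.resize(i[y:y+H,x:x+W],None,fx=k,fy=k,interpolation=cv2.INTER_CUBIC)
cv2.imwrite('pics/c0.png',np.vstack([f(a,300,190,160,70,5),np.hstack([f(b,280,205,80,50,5),f(b,280,250,80,50,5)])]))
E
```

```text
A [0.559 0.043 0.008] 0.561 [0.558 0.042 0.009]
A [0.559 0.027 0.008] 0.56 [0.559 0.025 0.009]
B [0.38  0.47  0.005] 0.604 [0.377 0.466 0.009]
B [0.38  0.489 0.01 ] 0.619 [0.38  0.492 0.009]
tape [ 0.541 -0.297  0.046] 0.617 [ 0.576 -0.288  0.009]
tape [ 0.55  -0.325  0.045] 0.638 [ 0.561 -0.264  0.009]
hook [ 0.542 -0.246  0.01 ] 0.595 [ 0.543 -0.246  0.009]
```

View pics/c0.png

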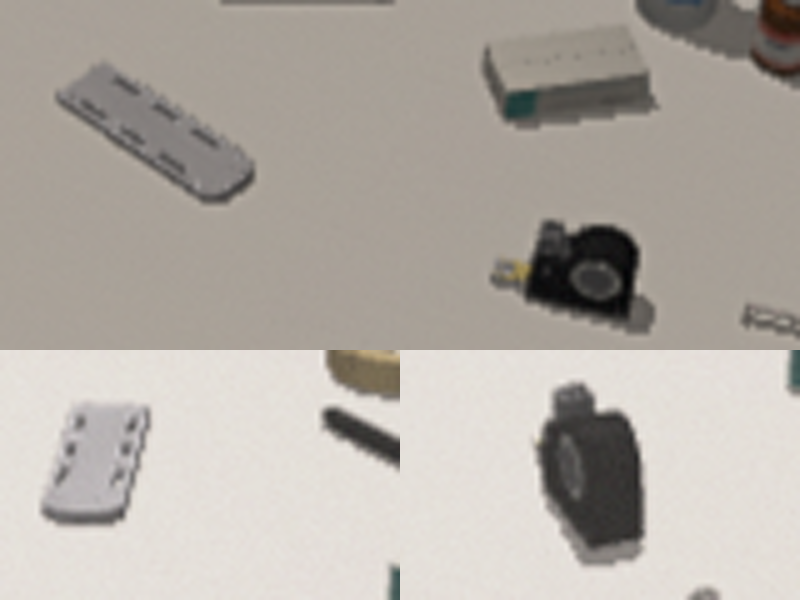

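The splint meant is A (0.56 m from the base against 0.61 m); its square end points to +y and its rounded end towards the tape. Next I move above the scene for a close look.

Request:
{"method": "carry_out", "body": {"steps": [[[-0.59,-0.57,-0.1],7,-1],[[-0.59,-0.57,-0.1],7,-1],[[-0.59,-0.57,-0.1],7,-1],[[-0.59,-0.57,-0.1],7,-1],[[-0.59,-0.57,-0.1],7,-1],[[-0.59,-0.57,-0.1],7,-1],[[-0.59,-0.57,-0.1],7,-1],[[-0.59,-0.57,-0.1],7,-1],[[-0.59,-0.57,-0.1],7,-1],[[-0.59,-0.57,-0.1],7,-1]]}}

```text
time: 1.4
tool_pos: [0.4608, -0.0381, 0.2812]
ee_rot: [3.141, -0.0, 1.581]
wrist_force: [0.8, 0.6, 0.3]
width: 0.0939
finger_force: 0.0
```

Request:
{"method": "carry_out", "body": {"steps": [[[-0.05,0.03,-0.02],0,-1],[[-0.1,0.06,-0.04],0,-1],[[-0.13,0.08,-0.05],0,-1],[[-0.13,0.08,-0.05],0,-1],[[-0.13,0.08,-0.05],0,-1]]}}

```text
time: 2.02
tool_pos: [0.5413, -0.1647, 0.3305]
ee_rot: [-3.14, -0.001, 1.581]
wrist_force: [-0.2, 1.2, -0.4]
width: 0.0941
finger_force: 0.0
```

```bash
python3 - <<'E'
from h import *
s=snap('wrist','w1.png'); print(s['mtx'],-s['R'].T@s['t']); st()
E
```

```text
[[329.10150043   0.         318.36327189]
 [  0.         329.10150043 192.20804835]
 [  0.           0.           1.        ]] [ 0.54088386 -0.09515817  0.51001654]
{'time': 2.075, 'tool_pos': [0.5412, -0.1643, 0.3308], 'ee_rot': [-3.1408, -0.0008, 1.582], 'wrist_force': [-0.8156, -0.1093, -0.4955], 'width': 0.0939, 'finger_force': 0.0, 'joint_positions': [-0.3952, 0.1344, 1.0724, 0.0005, 1.9359, -0.4063]}
```

View pics/w1.png

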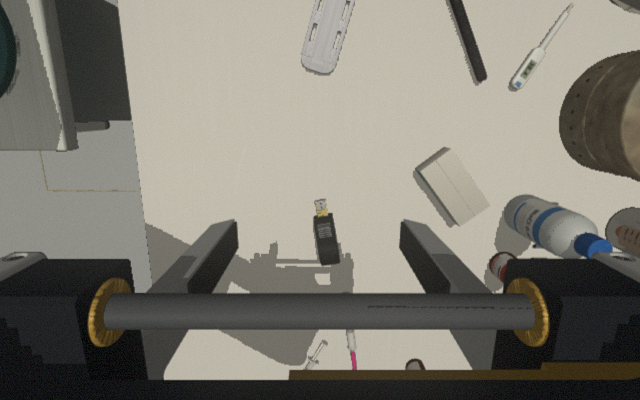

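Wrist view: the splint's rounded end is at (320,72) and its body leans slightly right going up. The tape is at (326,238) with its hook at (320,202), and the carton at (450,187). The splint is cut off, so I shift +y.

Request:
{"method": "carry_out", "body": {"steps": [[[0.06,0,0],0,-1],[[0.12,0,0],0,-1],[[0.16,0,0],0,-1],[[0.16,0,0],0,-1],[[0.16,0,0],0,-1]]}}

```text
time: 2.7
tool_pos: [0.5394, -0.0051, 0.3313]
ee_rot: [3.141, 0.001, 1.582]
wrist_force: [-0.2, -0.0, 0.3]
width: 0.0941
finger_force: 0.0
```

```bash
python3 - <<'E'
from h import *
s=snap('wrist','w2.png'); st()
def cloud(s,x0,x1,y0,y1,z0,z1):
    v,u=np.mgrid[0:400,0:640]; d=s['z_map']; K=s['mtx']
    P=np.stack([(u-K[0,2])/K[0,0]*d,(v-K[1,2])/K[1,1]*d,d],-1)-s['t']; P=P@s['R']
    m=(d>0)&(P[...,0]>x0)&(P[...,0]<x1)&(P[...,1]>y0)&(P[...,1]<y1)&(P[...,2]>z0)&(P[...,2]<z1)
    return P[m],m
P,m=cloud(s,.48,.64,-.08,.16,.005,.03)
r=cv2.minAreaRect(P[:,:2].astype(np.float32)*1000); print('splint',len(P),P[:,2].mean(),r,cv2.boxPoints(r))
t=dict(np.load('pics/w1.npz'))
P,m=cloud(t,.48,.60,-.40,-.20,.004,.08)
for a,b in((.004,.02),(.03,.05),(.05,.07)):
    q=P[(P[:,2]>a)&(P[:,2]<b)]; print(a,len(q),q.min(0).round(4),q.max(0).round(4), cv2.minAreaRect(q[:,:2].astype(np.float32)*1000))
a=cv2.imread('pics/w2.png')[0:260,200:460]; b=cv2.imread('pics/w1.png')[180:280,270:370]
cv2.imwrite('pics/c2.png',np.hstack([cv2.resize(a,(500,500),interpolation=2),cv2.copyMakeBorder(cv2.resize(b,(300,300),interpolation=2),0,200,0,0,0)]))
E
```

```text
{'time': 2.75, 'tool_pos': [0.5396, -0.0057, 0.3312], 'ee_rot': [3.1415, 0.0005, 1.5808], 'wrist_force': [0.6173, 0.5343, -0.3968], 'width': 0.0935, 'finger_force': 0.0, 'joint_positions': [-0.1153, 0.0743, 1.1373, -0.0005, 1.9299, -0.1255]}
splint 3379 0.009293737740274876 ((556.8556518554688, 37.778690338134766), (159.92733764648438, 52.04185104370117), 73.80814361572266) [[509.56863  -31.757034]
 [559.5462   -46.269142]
 [604.1427   107.314415]
 [554.1651   121.82652 ]]
0.004 228 [ 0.5345 -0.3948  0.0045] [ 0.5902 -0.2301  0.0197] ((571.1682739257812, -310.692138671875), (29.002758026123047, 169.9116668701172), 22.411298751831055)
0.03 304 [ 0.5349 -0.3231  0.0301] [ 0.5744 -0.2549  0.05  ] ((554.7954711914062, -289.6299743652344), (31.413293838500977, 66.91043853759766), 10.943763732910156)
0.05 616 [ 0.5399 -0.3223  0.05  ] [ 0.5734 -0.2578  0.062 ] ((554.5076293945312, -289.94427490234375), (30.97455406188965, 63.60430908203125), 11.680669784545898)
```

View pics/c2.png

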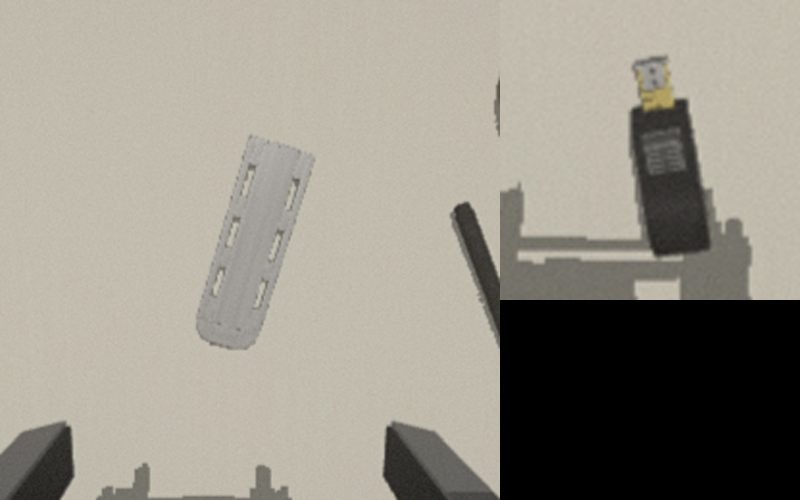

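Splint fit: 159.9 x 52.0 mm at z = 9.3 mm, centre (0.557, 0.038), yaw 73.8°. Tape centre (0.555, −0.290), yaw 101.3°, with the hook where it should be. Next is the grasp.

Request:
{"method": "carry_out", "body": {"steps": [[[-0.06,0.004,0.02],-0.5,-1],[[-0.12,0.008,0.06],-1.07,-1],[[-0.18,0.01,0.11],-1.07,-1],[[-0.24,0.013,0.16],-1.07,-1],[[-0.29,0.014,0.2],-1.07,-1],[[-0.292,0.014,0.23],-1.07,-1],[[-0.292,0.014,0.23],-1.07,-1],[[-0.292,0.014,0.23],-1.07,-1]]}}

```text
time: 3.75
tool_pos: [0.5568, -0.2977, 0.1016]
ee_rot: [3.141, -0.001, 1.766]
wrist_force: [0.0, 0.1, 0.4]
width: 0.0939
finger_force: 0.0
```

```bash
python3 - <<'E'
from h import *
st()
o=robot.get_obs();y=o['ee_rot'][2];d=np.array([.5563,-.2975,.021])-o['tool_pos']
print(d@[np.cos(y),np.sin(y),0],d@[np.sin(y),-np.cos(y),0],-d[2],np.degrees(y))
E
```

```text
{'time': 3.75, 'tool_pos': [0.5568, -0.2977, 0.1016], 'ee_rot': [3.1412, -0.0005, 1.7663], 'wrist_force': [0.0478, 0.0801, 0.4299], 'width': 0.0939, 'finger_force': 0.0, 'joint_positions': [-0.581, 0.3065, 1.3201, 0.0006, 1.515, -0.7766]}
0.0002698427586077768 -0.0004919767858463621 0.08058535014433212 101.2026083129548
```

Request:
{"method": "carry_out", "body": {"steps": [[[0,0,0.04],0,-1],[[0,0,0.07],0,-1],[[0,0,0.08],0,-1],[[0,0,0.08],0,0.5],[[0,0,0.08],0,1],[[0,0,0.08],0,1],[[0,0,0.08],0,1],[[0,0,0.08],0,1],[[0,0,0.08],0,1],[[0,0,0.08],0,1]]}}

```text
time: 5.0
tool_pos: [0.5567, -0.2972, 0.021]
ee_rot: [-3.141, -0.0, 1.768]
wrist_force: [-0.9, -0.2, 0.9]
width: 0.0301
finger_force: 30.0
```

```bash
cat > g.py <<'E'
from h import *
YS=73.8; c0=np.array([.5569,.0378])
def S2W(x,y):
    a=np.radians(YS); return c0+np.array([[np.cos(a),-np.sin(a)],[np.sin(a),np.cos(a)]])@[x,y]
def tcp(phi,e,m,sh,hx=.08,hy=.026):   # tape yaw=YS-phi, hook = contact + m*u + sh*v ; returns world xy, yaw deg
    p=np.radians(phi); u=np.array([np.cos(p),-np.sin(p)]); v=np.array([np.sin(p),np.cos(p)])
    t=np.array([hx,hy])+m*u+sh*v-(e+.043)*u
    return S2W(*t),YS-phi
def go(xy,yaw,z,o=None):
    o=o or robot.get_obs(); y=o['ee_rot'][2]; d=np.append(xy,z)-o['tool_pos']
    print('t',np.round([d@[np.cos(y),np.sin(y),0],d@[np.sin(y),-np.cos(y),0],-d[2]],4),'roll',round(-(yaw-np.degrees(y))/10,3),'xy',np.round(xy,4),'yaw',yaw)
E
python3 - <<'E'
from g import *
from scipy.optimize import minimize
# friction limit: min over rotation centres of dissipation/power for unit pull at corner
X,Y=np.meshgrid(np.linspace(-.08,.08,60),np.linspace(-.026,.026,20))
def lim(phi,hx,hy,N=1):
    p=np.radians(phi);F=np.array([-np.cos(p),np.sin(p)])
    best=9
    for x0 in np.linspace(-.2,.2,161):
        for y0 in np.linspace(-.4,.4,161):
            pw=abs(F[0]*-(hy-y0)+F[1]*(hx-x0))
            best=min(best,np.hypot(X-x0,Y-y0).mean()/max(pw,1e-9))
    return best
for phi in(0,15,33,45): print(phi,lim(phi,.08,.026)*3)
go(*tcp(33,.024,.005,.006),.045); go(*tcp(33,.024,.005,.006),.022)
E
```

```text
0 2.6170238231785987
15 2.098547797867435
33 1.6512454073312428
45 1.47538668291164
t [ 0.3862  0.0227 -0.024 ] roll 6.049 xy [0.5034 0.0859] yaw 40.8
t [ 0.3862  0.0227 -0.001 ] roll 6.049 xy [0.5034 0.0859] yaw 40.8
```

```bash
python3 - <<'E'
from g import *
go(*tcp(30,.024,.004,.006),.08)
E
```

```text
t [ 0.3827  0.0233 -0.059 ] roll 5.749 xy [0.5046 0.0826] yaw 43.8
```

Request:
{"method": "carry_out", "body": {"steps": [[[0.02,0,-0.04],0,1],[[0.08,0.005,-0.059],0.8,1],[[0.14,0.01,-0.059],1.7,1],[[0.2,0.013,-0.059],2.6,1],[[0.26,0.017,-0.059],3.5,1],[[0.32,0.02,-0.059],4.4,1],[[0.37,0.023,-0.059],5.3,1],[[0.383,0.023,-0.059],5.75,1],[[0.383,0.023,-0.059],5.75,1],[[0.383,0.023,-0.059],5.75,1]]}}

```text
time: 6.25
tool_pos: [0.5044, 0.0823, 0.0795]
ee_rot: [-3.141, 0.001, 0.765]
wrist_force: [-0.3, -0.0, -3.3]
width: 0.0297
finger_force: 30.0
```

```bash
python3 - <<'E'
from g import *
st(); go(*tcp(30,.024,.004,.006),.041)
s=snap('wrist','w3.png'); print(-s['R'].T@s['t'])
o=robot.get_obs();y=o['ee_rot'][2];u=np.array([np.cos(y),np.sin(y)])
def px(X):
    q=s['R']@X+s['t'];q=s['mtx']@q;return (q[:2]/q[2]).round(1)
print('hook exp',px(np.append(o['tool_pos'][:2]+.067*u,o['tool_pos'][2]-.011)))
for x,yy in((.08,.026),(.08,-.026)): print(px(np.append(S2W(x,yy),.009)))
cv2.imwrite('pics/c3.png',cv2.resize(s['image'][60:310,170:500,::-1],(792,600),interpolation=2))
E
```

```text
{'time': 6.25, 'tool_pos': [0.5044, 0.0823, 0.0795], 'ee_rot': [-3.1412, 0.0011, 0.7648], 'wrist_force': [-0.2537, -0.0342, -3.3393], 'width': 0.0297, 'finger_force': 29.9797, 'joint_positions': [0.051, 0.062, 1.6511, -0.0004, 1.4295, 0.8571]}
t [ 0.0004 -0.0001  0.0385] roll 0.002 xy [0.5046 0.0826] yaw 43.8
[0.55490349 0.13067349 0.25893727]
hook exp [319.4 115.6]
[326.7 119.2]
[389.3  82.4]
```

View pics/c3.png

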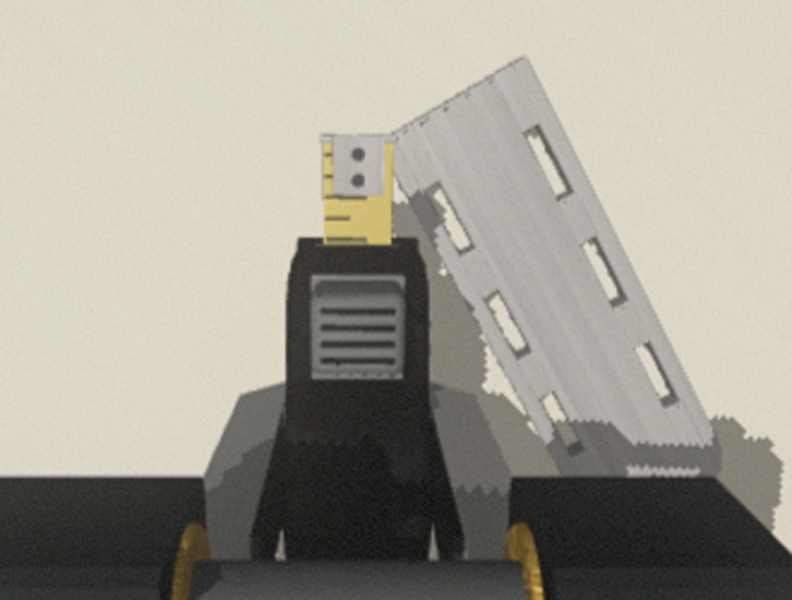

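The crop shows the hook lip at full-image (319,116) and the splint's near square corner just hidden at about (327,119), which matches my prediction within 1–2 mm. The case is clear of the splint's side. With the blade drawn in, the case cannot stand over the splint while the lip catches. I will therefore catch the lip at this corner obliquely, draw the blade out, then swing in and slide to the middle.

Request:
{"method": "carry_out", "body": {"steps": [[[0.002,-0.001,0.02],0,1],[[0.002,-0.001,0.035],0,1],[[0.002,-0.001,0.045],0,1],[[0.002,-0.001,0.052],0,1],[[0.002,-0.001,0.057],0,1],[[0.002,-0.001,0.057],0,1]]}}

```text
time: 7.05
tool_pos: [0.5053, 0.0851, 0.0229]
ee_rot: [-3.141, 0.0, 0.764]
wrist_force: [0.3, 0.1, -4.1]
width: 0.0296
finger_force: 30.0
```

```bash
python3 - <<'E'
from g import *
st(); s=snap('wrist','w4.png')
print(-s['R'].T@s['t'])
cv2.imwrite('pics/c4.png',cv2.resize(s['image'][60:310,170:500,::-1],(792,600),interpolation=2))
E
```

```text
{'time': 7.05, 'tool_pos': [0.5053, 0.0851, 0.0229], 'ee_rot': [-3.1413, 0.0002, 0.7643], 'wrist_force': [0.3046, 0.0961, -4.0832], 'width': 0.0296, 'finger_force': 29.9798, 'joint_positions': [0.0561, 0.1158, 1.7133, 0.0001, 1.3128, 0.8625]}
[0.55570777 0.13337373 0.20240858]
```

View pics/c4.png

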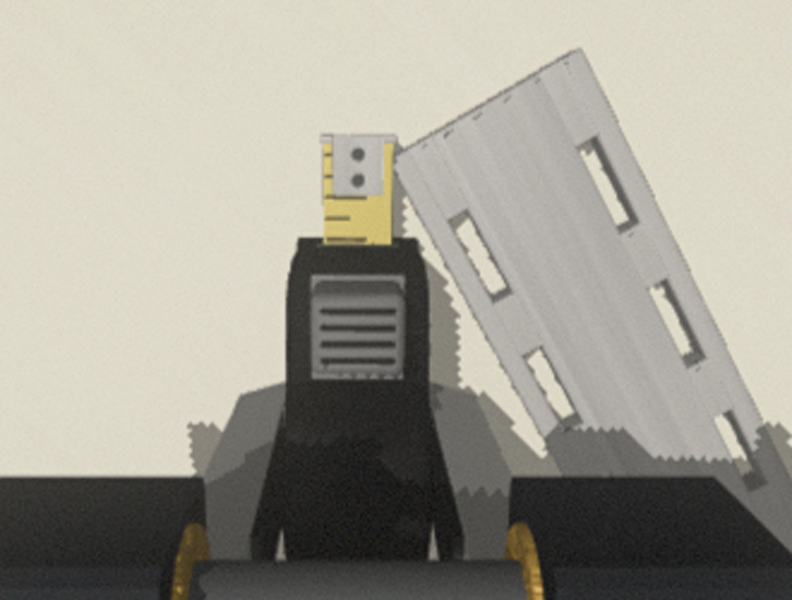

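The lip is just short sideways: the corner is at crop (397,157), lip edge (396), 4.2 px/mm, with the inner face about 3 mm beyond the corner. I go 4 mm to the right, then draw.

Request:
{"method": "carry_out", "body": {"steps": [[[-0.0005,0.002,0],0,1],[[-0.002,0.004,0],0,1],[[-0.004,0.004,0],0,1],[[-0.008,0.004,0],0,1],[[-0.013,0.004,0],0,1],[[-0.018,0.004,0],0,1],[[-0.018,0.004,0],0,1]]}}

```text
time: 7.98
tool_pos: [0.4951, 0.0696, 0.0233]
ee_rot: [3.141, -0.001, 0.764]
wrist_force: [2.0, 1.2, -1.5]
width: 0.0297
finger_force: 30.0
```

```bash
cat >> g.py <<'E'
def splint(s):
    v,u=np.mgrid[0:400,0:640]; d=s['z_map']; K=s['mtx']
    P=(np.stack([(u-K[0,2])/K[0,0]*d,(v-K[1,2])/K[1,1]*d,d],-1)-s['t'])@s['R']
    return P
E
python3 - <<'E'
from g import *
st(); s=snap('wrist','w5.png')
o=robot.get_obs();y=o['ee_rot'][2];u=np.array([np.cos(y),np.sin(y)]);v=np.array([-u[1],u[0]])
print('F along/lat',o['wrist_force'][:2]@u,o['wrist_force'][:2]@v)
P=splint(s); T=np.stack([(P[...,:2]-o['tool_pos'][:2])@u,(P[...,:2]-o['tool_pos'][:2])@v,P[...,2]],-1)
m=(abs(T[...,1])<.006)&(T[...,2]>.0115)&(T[...,2]<.022)&(T[...,0]>.045)&(T[...,0]<.2)
print('hook outer fwd of tcp',T[m][:,0].max() if m.any() else None)
cv2.imwrite('pics/c5.png',cv2.resize(s['image'][30:310,140:500,::-1],(770,600),interpolation=2))
E
```

```text
{'time': 7.975, 'tool_pos': [0.4951, 0.0696, 0.0233], 'ee_rot': [3.1414, -0.0005, 0.7638], 'wrist_force': [1.9908, 1.2048, -1.5207], 'width': 0.0297, 'finger_force': 29.9802, 'joint_positions': [0.026, 0.088, 1.743, 0.0002, 1.3101, 0.8329]}
F along/lat 1.9019081927555572 0.36958863834710626
hook outer fwd of tcp 0.0831522328270003
```

View pics/c5.png

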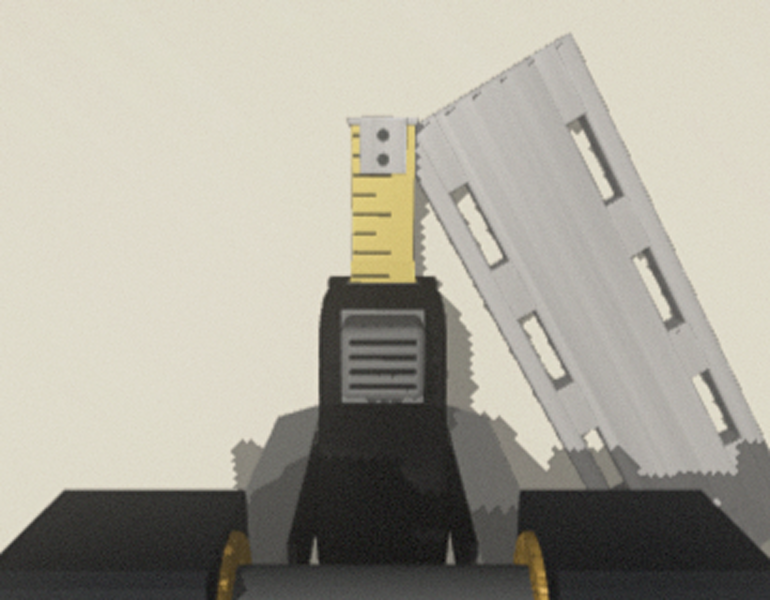

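The lip has caught: the blade is out about 38 mm, the pull is 1.9 N and the splint hasn't visibly moved. Next I draw further while swinging in towards the splint's line.

```bash
python3 - <<'E'
from g import *
for a in((30,.038,0,.005),(30,.045,0,.003),(27,.06,0,.003),(23,.08,0,.003),(19,.1,0,.003),(16,.12,0,.003),(13,.14,0,.003)): go(*tcp(*a),.023)
E
```

```text
t [-0.0022 -0.0018  0.0003] roll -0.003 xy [0.4923 0.0694] yaw 43.8
t [-0.0092  0.0002  0.0003] roll -0.003 xy [0.4887 0.0631] yaw 43.8
t [-0.0243  0.0056  0.0003] roll -0.303 xy [0.4816 0.0488] yaw 46.8
t [-0.0437  0.0152  0.0003] roll -0.703 xy [0.4742 0.0285] yaw 50.8
t [-0.0622  0.0275  0.0003] roll -1.103 xy [0.4694 0.0068] yaw 54.8
t [-0.0801  0.0397  0.0003] roll -1.403 xy [ 0.4649 -0.0145] yaw 57.8
t [-0.0971  0.0539  0.0003] roll -1.703 xy [ 0.4624 -0.0364] yaw 60.8
```

Request:
{"method": "carry_out", "body": {"steps": [[[-0.007,0.001,0],0,1],[[-0.014,0.003,0],-0.1,1],[[-0.022,0.006,0],-0.3,1],[[-0.032,0.011,0],-0.5,1],[[-0.042,0.016,0],-0.7,1],[[-0.051,0.022,0],-0.9,1],[[-0.06,0.028,0],-1.1,1],[[-0.069,0.034,0],-1.25,1],[[-0.078,0.04,0],-1.4,1],[[-0.078,0.04,0],-1.4,1]]}}

```text
time: 9.28
tool_pos: [0.466, -0.0136, 0.023]
ee_rot: [-3.141, -0.0, 1.007]
wrist_force: [-0.4, 2.1, -2.5]
width: 0.0302
finger_force: 30.0
```

```bash
cat >> g.py <<'E'
def check(f):
    st(); s=snap('wrist',f)
    o=robot.get_obs();y=o['ee_rot'][2];u=np.array([np.cos(y),np.sin(y)]);v=np.array([-u[1],u[0]])
    print('F along/lat',np.round([o['wrist_force'][:2]@u,o['wrist_force'][:2]@v],2),'yaw',np.degrees(y))
    P=splint(s); T=np.stack([(P[...,:2]-o['tool_pos'][:2])@u,(P[...,:2]-o['tool_pos'][:2])@v,P[...,2]],-1)
    m=(abs(T[...,1])<.006)&(T[...,2]>.0115)&(T[...,2]<.022)&(T[...,0]>.045)&(T[...,0]<.25)
    if m.any(): e=T[m][:,0].max(); print('e est',e-.045,'H',o['tool_pos'][:2]+u*(e-.002))
    m=(P[...,2]>.0055)&(P[...,2]<.0105)&(P[...,0]>.47)&(P[...,0]<.63)&(P[...,1]>-.07)&(P[...,1]<.15)
    n,lab,stt,_=cv2.connectedComponentsWithStats(m.astype(np.uint8)); k=1+np.argmax(stt[1:,4])
    q=P[lab==k]; r=cv2.minAreaRect(q[:,:2].astype(np.float32)*1000); print('splint',r)
    print(cv2.boxPoints(r).round(1).tolist()); return s
E
python3 - <<'E'
from g import *
s=check('w6.png')
for a in((16,.12,0,.003),(13,.14,0,.003),(10,.155,0,.003),(8,.168,0,.003)): go(*tcp(*a),.023)
E
```

```text
{'time': 9.275, 'tool_pos': [0.466, -0.0136, 0.023], 'ee_rot': [-3.1409, -0.0, 1.0074], 'wrist_force': [-0.3741, 2.1077, -2.5451], 'width': 0.0302, 'finger_force': 29.9847, 'joint_positions': [-0.1511, 0.0153, 1.8201, 0.0003, 1.3068, 0.4122]}
F along/lat [3.4  1.66] yaw 57.73025116131292
e est 0.08000190649638418 H [0.53180806 0.09078449]
splint ((551.8864135742188, 20.557044982910156), (124.2156982421875, 52.6537971496582), 73.85753631591797)
[[509.29998779296875, -31.799999237060547], [559.9000244140625, -46.400001525878906], [594.4000244140625, 72.9000015258789], [543.9000244140625, 87.5]]
t [-0.0017 -0.0004  0.    ] roll -0.007 xy [ 0.4649 -0.0145] yaw 57.8
t [-0.0216  0.0092  0.    ] roll -0.307 xy [ 0.4624 -0.0364] yaw 60.8
t [-0.0359  0.0203  0.    ] roll -0.607 xy [ 0.4641 -0.0545] yaw 63.8
t [-0.0481  0.029   0.    ] roll -0.807 xy [ 0.465  -0.0694] yaw 65.8
```

The rounded-end corners are where they were to within 0.5 mm, so the splint hasn't moved. On to full length.

```bash
python3 - <<'E'
from g import *
for a in((10,.155,0,.003),(8,.165,0,.003),(6,.165,0,0,.0805,.024),(4,.166,0,0,.0805,.016),(2,.166,0,0,.0805,.008),(0,.166,0,0,.08,0)): go(*tcp(*a),.023)
E
```

```text
t [-0.0359  0.0203  0.    ] roll -0.607 xy [ 0.4641 -0.0545] yaw 63.8
t [-0.0451  0.0286  0.    ] roll -0.807 xy [ 0.4663 -0.0666] yaw 65.8
t [-0.0425  0.0405  0.    ] roll -1.007 xy [ 0.4777 -0.0708] yaw 67.8
t [-0.0399  0.0555  0.    ] roll -1.207 xy [ 0.4918 -0.0766] yaw 69.8
t [-0.036   0.0703  0.    ] roll -1.407 xy [ 0.5064 -0.0812] yaw 71.8
t [-0.0324  0.0852  0.    ] roll -1.607 xy [ 0.5209 -0.0861] yaw 73.8
```

Request:
{"method": "carry_out", "body": {"steps": [[[-0.01,0.005,0],-0.15,1],[[-0.02,0.01,0],-0.3,1],[[-0.028,0.015,0],-0.45,1],[[-0.036,0.02,0],-0.6,1],[[-0.041,0.025,0],-0.7,1],[[-0.0455,0.029,0],-0.8,1],[[-0.0455,0.029,0],-0.8,1]]}}

```text
time: 10.2
tool_pos: [0.4667, -0.0671, 0.023]
ee_rot: [-3.141, -0.0, 1.148]
wrist_force: [0.5, 3.3, -2.7]
width: 0.0298
finger_force: 30.0
```

```bash
python3 - <<'E'
from g import *
check('w7.png'); s=snap('scene','s7.png')
for a in((8,.165,0,.003),(6,.165,0,0,.0805,.024),(4,.166,0,0,.0805,.016),(2,.166,0,0,.0805,.008),(0,.166,0,0,.08,0)): go(*tcp(*a),.023)
E
```

```text
{'time': 10.2, 'tool_pos': [0.4667, -0.0671, 0.023], 'ee_rot': [-3.1409, -0.0002, 1.1479], 'wrist_force': [0.497, 3.3421, -2.7054], 'width': 0.0298, 'finger_force': 29.9835, 'joint_positions': [-0.2634, 0.0272, 1.8081, 0.0003, 1.307, 0.1595]}
F along/lat [2.44 1.12] yaw 65.77159507879611
e est 0.08018396434078674 H [0.51720703 0.04543896]
splint ((545.4742431640625, -1.3165626525878906), (78.52848052978516, 52.298587799072266), 73.88856506347656)
[[509.5, -31.799999237060547], [559.7000122070312, -46.29999923706055], [581.5, 29.100000381469727], [531.2000122070312, 43.70000076293945]]
t [ 0.     -0.0005 -0.0001] roll -0.002 xy [ 0.4663 -0.0666] yaw 65.8
t [ 0.0009  0.0117 -0.0001] roll -0.202 xy [ 0.4777 -0.0708] yaw 67.8
t [ 0.0014  0.027  -0.0001] roll -0.402 xy [ 0.4918 -0.0766] yaw 69.8
t [ 0.0032  0.0421 -0.0001] roll -0.602 xy [ 0.5064 -0.0812] yaw 71.8
t [ 0.0047  0.0574 -0.0001] roll -0.802 xy [ 0.5209 -0.0861] yaw 73.8
```

Request:
{"method": "carry_out", "body": {"steps": [[[0.0,0.006,0],-0.1,1],[[0.0005,0.012,0],-0.2,1],[[0.001,0.02,0],-0.3,1],[[0.0015,0.027,0],-0.4,1],[[0.002,0.035,0],-0.5,1],[[0.003,0.042,0],-0.6,1],[[0.004,0.05,0],-0.7,1],[[0.0045,0.0575,0],-0.8,1],[[0.0045,0.0575,0],-0.8,1]]}}

```text
time: 11.42
tool_pos: [0.5218, -0.0869, 0.0231]
ee_rot: [3.141, 0.0, 1.288]
wrist_force: [-0.1, 3.0, -3.6]
width: 0.0297
finger_force: 30.0
```

```bash
python3 - <<'E'
from g import *
check('w8.png'); s=snap('scene','s8.png'); d=snap('side','d8.png'); w8=cv2.imread('pics/w8.png')
go(*tcp(0,.16,0,0,.08,0),.023)
f=lambda i,x,y,W,H,k:cv2.resize(i[y:y+H,x:x+W],None,fx=k,fy=k,interpolation=cv2.INTER_CUBIC)
A=f(w8,170,0,300,300,2)[:, :500]; A=f(w8,200,0,250,300,1.6)
B=f(s['image'][:,:,::-1],290,180,100,60,4); C=f(d['image'][:,:,::-1],280,205,60,50,5)
print(A.shape,B.shape,C.shape)
r=np.zeros((490,400,3),np.uint8); r[:240]=B; r[240:490,:300]=C
cv2.imwrite('pics/c8.png',np.hstack([cv2.copyMakeBorder(A,0,10,0,0,0),r]))
E
```

```text
{'time': 11.425, 'tool_pos': [0.5218, -0.0869, 0.0231], 'ee_rot': [3.141, 0.0001, 1.2876], 'wrist_force': [-0.1218, 2.9837, -3.5893], 'width': 0.0297, 'finger_force': 29.9826, 'joint_positions': [-0.2722, 0.1501, 1.6742, -0.0001, 1.3167, 0.0111]}
F along/lat [2.35 0.99] yaw 73.75668274675142
e est 0.08039393382163744 H [0.55601042 0.03173363]
splint ((528.9567260742188, 3.331584930419922), (77.6667709350586, 18.452903747558594), 73.12431335449219)
[[508.8999938964844, -31.200000762939453], [526.5, -36.5], [549.0999755859375, 37.79999923706055], [531.4000244140625, 43.20000076293945]]
t [ 0.0064 -0.0005  0.0001] roll -0.004 xy [ 0.5226 -0.0803] yaw 73.8
(480, 400, 3) (240, 400, 3) (250, 300, 3)
```

View pics/c8.png

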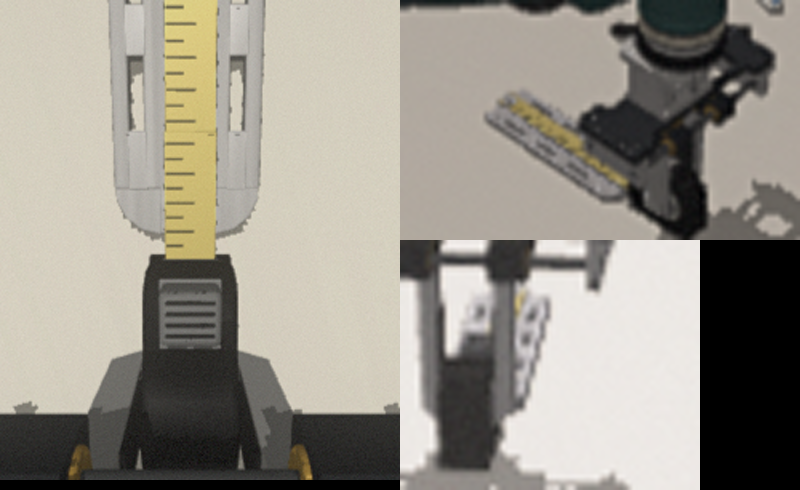

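The blade runs centred along the splint (blade x≈190, splint centre ≈189 at 2.9 px/mm) and parallel to it. The gap from nose to rounded end is about 7 mm. I lower the tape and close the gap gently.

Request:
{"method": "carry_out", "body": {"steps": [[[0.002,-0.0003,0.0005],0,1],[[0.004,-0.0004,0.001],0,1],[[0.005,-0.0005,0.0015],0,1],[[0.005,-0.0005,0.0018],0,1],[[0.005,-0.0005,0.0018],0,1]]}}

```text
time: 12.2
tool_pos: [0.5223, -0.0816, 0.0216]
ee_rot: [3.141, -0.0, 1.288]
wrist_force: [1.4, 2.6, -2.2]
width: 0.0297
finger_force: 30.0
```

```bash
cat >> g.py <<'E'
def gap(f):
    s=snap('wrist',f); o=robot.get_obs(); st(); y=o['ee_rot'][2]
    u=np.array([np.cos(y),np.sin(y)]);v=np.array([-u[1],u[0]]); print('F along/lat/z',np.round([o['wrist_force'][:2]@u,o['wrist_force'][:2]@v,o['wrist_force'][2]],2))
    P=splint(s); T=np.stack([(P[...,:2]-o['tool_pos'][:2])@u,(P[...,:2]-o['tool_pos'][:2])@v,P[...,2]],-1)
    m=(T[...,2]>.006)&(T[...,2]<.0105)&(abs(T[...,1])>.0105)&(abs(T[...,1])<.0135)&(T[...,0]>.03)&(T[...,0]<.09)
    print('splint end ahead of nose', T[m][:,0].min()-.043, 'n',m.sum())
    m=(T[...,2]>.006)&(T[...,2]<.0105)&(abs(T[...,1])>.02)&(abs(T[...,1])<.05)&(T[...,0]>.06)&(T[...,0]<.1); q=T[m][:,1]; print('lateral of splint centre',(q.min()+q.max())/2, q.max()-q.min())
E
python3 - <<'E'
from g import *
gap('w9.png')
E
```

```text
{'time': 12.25, 'tool_pos': [0.5223, -0.0816, 0.0215], 'ee_rot': [3.141, -0.0003, 1.2877], 'wrist_force': [1.7162, 2.3162, -1.7801], 'width': 0.0296, 'finger_force': 29.9802, 'joint_positions': [-0.2625, 0.1509, 1.6766, 0.0003, 1.3134, 0.0205]}
F along/lat/z [ 2.7  -1.   -1.78]
splint end ahead of nose -0.0021374462735120198 n 839
lateral of splint centre 0.00021982457815860994 0.052138955661641215
```

Request:
{"method": "carry_out", "body": {"steps": [[[0.0007,0,0],0,1],[[0.0012,0,0.0003],0,1],[[0.0012,0,0.0003],0,1]]}}

```text
time: 12.62
tool_pos: [0.5226, -0.0804, 0.0211]
ee_rot: [3.141, -0.0, 1.288]
wrist_force: [1.8, 1.9, -0.3]
width: 0.0298
finger_force: 30.0
```

Request:
{"method": "carry_out", "body": {"steps": [[[0.0006,0,0],0,1],[[0.0006,0,0],0,1]]}}

```text
time: 12.88
tool_pos: [0.5226, -0.0798, 0.0211]
ee_rot: [3.141, -0.0, 1.288]
wrist_force: [1.7, 1.7, -1.6]
width: 0.0295
finger_force: 30.0
```

```bash
python3 - <<'E'
from g import *
gap('w10.png')
E
```

```text
{'time': 12.925, 'tool_pos': [0.5225, -0.0799, 0.0209], 'ee_rot': [-3.1415, 0.0002, 1.288], 'wrist_force': [0.7259, 2.8234, -1.0089], 'width': 0.0298, 'finger_force': 29.9821, 'joint_positions': [-0.259, 0.1519, 1.6768, -0.0002, 1.313, 0.0239]}
F along/lat/z [ 2.91  0.09 -1.01]
splint end ahead of nose -0.0019493137757890314 n 879
lateral of splint centre -0.00019818024319539357 0.052128567540461385
```

Request:
{"method": "carry_out", "body": {"steps": [[[0.0007,0,0],0,1],[[0.0007,0,0],0,1]]}}

```text
time: 13.18
tool_pos: [0.5226, -0.0793, 0.021]
ee_rot: [-3.142, 0.0, 1.288]
wrist_force: [0.7, 2.0, -1.8]
width: 0.0298
finger_force: 30.0
```

Request:
{"method": "carry_out", "body": {"steps": [[[0.0006,0,0],0,1],[[0.0006,0,0],0,1]]}}

```text
time: 13.42
tool_pos: [0.5229, -0.0786, 0.021]
ee_rot: [-3.142, 0.0, 1.288]
wrist_force: [1.2, 1.4, -1.9]
width: 0.0299
finger_force: 30.0
```

```bash
python3 - <<'E'
from g import *
gap('w11.png'); s=dict(np.load('pics/w11.npz'))
cv2.imwrite('pics/c11.png',cv2.resize(s['image'][90:240,240:400,::-1],(640,600),interpolation=2))
E
```

```text
{'time': 13.475, 'tool_pos': [0.5228, -0.0786, 0.021], 'ee_rot': [-3.1415, -0.0, 1.2879], 'wrist_force': [0.5543, 1.9939, -0.975], 'width': 0.0299, 'finger_force': 29.9804, 'joint_positions': [-0.2565, 0.1523, 1.6763, 0.0, 1.3131, 0.0264]}
F along/lat/z [ 2.07  0.02 -0.98]
splint end ahead of nose -0.002241552560744403 n 901
lateral of splint centre -8.503276180895844e-05 0.05229203258347173
```

View pics/c11.png

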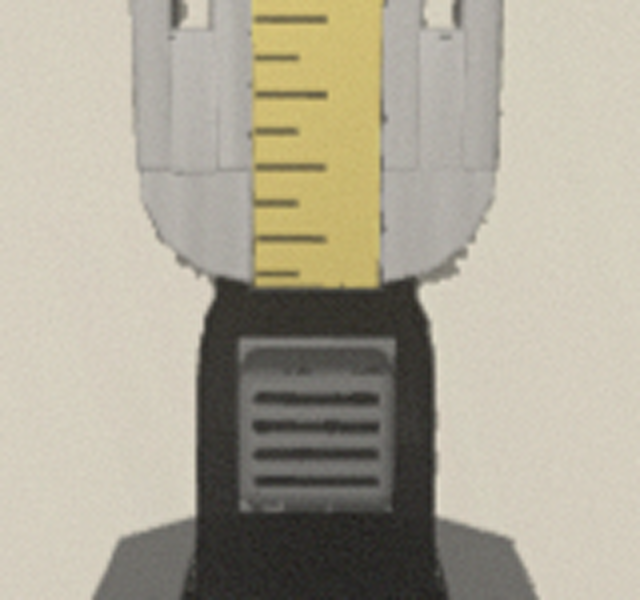

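The picture shows the nose within about a millimetre of the rounded end, with blade and splint centres within 0.4 mm. I take one or two last small steps by force.

Request:
{"method": "carry_out", "body": {"steps": [[[0.0005,0,0],0,1],[[0.0005,0,0],0,1],[[0.0005,0,0],0,1]]}}

```text
time: 13.85
tool_pos: [0.5229, -0.0783, 0.021]
ee_rot: [-3.141, 0.0, 1.288]
wrist_force: [0.7, 1.3, -1.7]
width: 0.0297
finger_force: 30.0
```

Request:
{"method": "carry_out", "body": {"steps": [[[0.0005,0,0],0,1],[[0.0005,0,0],0,1],[[0.0005,0,0],0,1]]}}

```text
time: 14.22
tool_pos: [0.523, -0.0782, 0.021]
ee_rot: [-3.142, 0.001, 1.288]
wrist_force: [-0.3, -2.6, -1.7]
width: 0.0299
finger_force: 30.0
```

Contact: the force reversed to −2.6 N. I ease off slightly, release (the spring holds nose and hook against the splint), and rise.

Request:
{"method": "carry_out", "body": {"steps": [[[-0.0004,0,0],0,1],[[-0.0004,0,0],0,1],[[-0.0004,0,0],0,0],[[-0.0004,0,0],0,0],[[-0.0004,0,0],0,0],[[-0.0004,0,0],0,0],[[-0.0004,0,-0.03],0,0],[[-0.0004,0,-0.07],0,0],[[-0.0004,0,-0.1],0,0],[[-0.0004,0,-0.1],0,0]]}}

```text
time: 15.48
tool_pos: [0.5251, -0.0785, 0.124]
ee_rot: [3.135, -0.0, 1.288]
wrist_force: [0.1, 0.3, 0.4]
width: 0.047
finger_force: 0.0
```

```bash
python3 - <<'E'
from g import *
st(); s=snap('wrist','w12.png'); o=robot.get_obs(); y=o['ee_rot'][2]
u=np.array([np.cos(y),np.sin(y)]);v=np.array([-u[1],u[0]])
P=splint(s); T=np.stack([(P[...,:2]-o['tool_pos'][:2])@u,(P[...,:2]-o['tool_pos'][:2])@v,P[...,2]],-1)
m=(T[...,2]>.005)&(T[...,2]<.0105)&(abs(T[...,1])<.05)&(T[...,0]>.01)
q=T[m]; print('splint',q.min(0),q.max(0)); k=q[(q[:,0]>.08)&(q[:,0]<.12)];print('lat',k[:,1].min(),k[:,1].max())
r=cv2.minAreaRect((P[m][:,:2]*1000).astype(np.float32));print(r,cv2.boxPoints(r))
m=(T[...,2]>.0525)&(T[...,2]<.063)&(abs(T[...,1])<.04)&(T[...,0]>.015)&(T[...,0]<.06);q=T[m];print('lock',q.min(0),q.max(0),np.median(q[:,2]),len(q))
m=(T[...,2]>.035)&(T[...,2]<.05)&(abs(T[...,1])<.04)&(T[...,0]>.015)&(T[...,0]<.06);q=T[m];print('shoulder',q.min(0),q.max(0),len(q))
E
```

```text
{'time': 15.475, 'tool_pos': [0.5251, -0.0785, 0.124], 'ee_rot': [3.1349, -0.0004, 1.2879], 'wrist_force': [0.1332, 0.3266, 0.3567], 'width': 0.047, 'finger_force': 0.0, 'joint_positions': [-0.2554, 0.0701, 1.5513, 0.0002, 1.5135, 0.0275]}
splint [ 0.03985393 -0.02560016  0.00504496] [0.15690887 0.02665398 0.01049768]
lat -0.025600157295040633 0.02665398034462934
((550.603271484375, 16.415267944335938), (117.06989288330078, 52.24525833129883), 73.7556381225586) [[509.14926  -32.47541 ]
 [559.3088   -47.09021 ]
 [592.05725   65.30595 ]
 [541.89777   79.920746]]
lock [ 0.02287216 -0.00831324  0.05284596] [0.03884829 0.0092099  0.06077092] 0.058227468544136456 506
shoulder [ 0.01502359 -0.01470119  0.03504194] [0.03978475 0.01554248 0.04953164] 690
```

The rounded end touches the nose (0.0399 against 0.0398) and the splint is unmoved. The lock's centre is 31 mm ahead of the TCP with its top at z = 58 mm. I close the fingers and come down to just above it.

Request:
{"method": "carry_out", "body": {"steps": [[[0.015,0,0],0,1],[[0.031,-0.0004,0],0,1],[[0.031,-0.0004,0.02],0,1],[[0.031,-0.0004,0.04],0,1],[[0.031,-0.0004,0.055],0,1],[[0.031,-0.0004,0.0625],0,1],[[0.031,-0.0004,0.0625],0,1],[[0.031,-0.0004,0.0625],0,1]]}}

```text
time: 16.52
tool_pos: [0.5319, -0.0483, 0.0591]
ee_rot: [3.14, -0.0, 1.288]
wrist_force: [0.5, 0.4, 0.0]
width: 0.0006
finger_force: 0.0
```

Request:
{"method": "carry_out", "body": {"steps": [[[0,0,0.0005],0,1],[[0,0,0.001],0,1],[[0,0,0.001],0,1]]}}

```text
time: 16.9
tool_pos: [0.5314, -0.0482, 0.0576]
ee_rot: [3.141, -0.0, 1.288]
wrist_force: [-0.4, 0.2, -0.5]
width: 0.0009
finger_force: 0.0
```

Request:
{"method": "carry_out", "body": {"steps": [[[0,0,0.0005],0,1],[[0,0,0.0005],0,1]]}}

```text
time: 17.15
tool_pos: [0.5313, -0.0482, 0.0569]
ee_rot: [-3.142, -0.0, 1.288]
wrist_force: [-0.6, -0.7, -0.5]
width: 0.0003
finger_force: 0.0
```

Request:
{"method": "carry_out", "body": {"steps": [[[0,0.002,0],0,1],[[0,0.002,0],0,1],[[0,0.002,0.0005],0,1],[[0,0.002,0.0005],0,1]]}}

```text
time: 17.65
tool_pos: [0.5334, -0.0487, 0.0569]
ee_rot: [3.141, -0.0, 1.288]
wrist_force: [-0.5, 0.3, 1.7]
width: 0.0004
finger_force: 1.0
```

Request:
{"method": "carry_out", "body": {"steps": [[[0,0,0.0005],0,1],[[0,0,0.0005],0,1]]}}

```text
time: 17.9
tool_pos: [0.5335, -0.0488, 0.0569]
ee_rot: [3.141, -0.0, 1.288]
wrist_force: [-1.6, -0.2, 5.7]
width: 0.0003
finger_force: 2.6
```

Request:
{"method": "carry_out", "body": {"steps": [[[0,0,0.0005],0,1],[[0,0,0.0005],0,1]]}}

```text
time: 18.15
tool_pos: [0.5336, -0.0488, 0.0568]
ee_rot: [3.14, -0.0, 1.288]
wrist_force: [-1.3, -0.1, 6.6]
width: 0.0003
finger_force: 3.5
```

Request:
{"method": "carry_out", "body": {"steps": [[[0,0,0.0005],0,1],[[0,0,0.0005],0,1]]}}

```text
time: 18.4
tool_pos: [0.5336, -0.0488, 0.0564]
ee_rot: [3.14, -0.0, 1.288]
wrist_force: [-3.5, 0.6, 7.4]
width: 0.0005
finger_force: 3.7
```

Request:
{"method": "carry_out", "body": {"steps": [[[0,-0.0003,0.0005],0,1],[[0,-0.0003,0.0005],0,1]]}}

```text
time: 18.65
tool_pos: [0.5336, -0.0487, 0.0561]
ee_rot: [3.14, -0.0, 1.288]
wrist_force: [-1.5, 0.3, 7.6]
width: 0.0005
finger_force: 3.7
```

Request:
{"method": "carry_out", "body": {"steps": [[[0,0,0.0005],0,1],[[0,0,0.0005],0,1]]}}

```text
time: 18.9
tool_pos: [0.5336, -0.0488, 0.0555]
ee_rot: [3.14, -0.0, 1.288]
wrist_force: [-1.8, -0.3, 8.0]
width: 0.0007
finger_force: 3.7
```

Sliding steadily at 8 N, so I continue in half-millimetre steps.

Request:
{"method": "carry_out", "body": {"steps": [[[0,0,0.0005],0,1],[[0,0,0.0005],0,1]]}}

```text
time: 19.15
tool_pos: [0.5336, -0.0488, 0.055]
ee_rot: [3.14, -0.0, 1.288]
wrist_force: [-2.0, -0.3, 7.5]
width: 0.0006
finger_force: 3.7
```

Request:
{"method": "carry_out", "body": {"steps": [[[0,0,0.0005],0,1],[[0,0,0.0005],0,1]]}}

```text
time: 19.4
tool_pos: [0.5336, -0.0488, 0.0546]
ee_rot: [3.14, -0.0, 1.288]
wrist_force: [-2.8, -0.0, 7.9]
width: 0.0005
finger_force: 3.7
```

Request:
{"method": "carry_out", "body": {"steps": [[[0,0,0.0005],0,1],[[0,0,0.0005],0,1]]}}

```text
time: 19.65
tool_pos: [0.5336, -0.0488, 0.054]
ee_rot: [3.14, -0.0, 1.288]
wrist_force: [-1.6, -0.1, 7.2]
width: 0.0002
finger_force: 3.7
```

Request:
{"method": "carry_out", "body": {"steps": [[[0,0,0.0005],0,1],[[0,0,0.0005],0,1]]}}

```text
time: 19.9
tool_pos: [0.5336, -0.0488, 0.0535]
ee_rot: [3.14, -0.0, 1.288]
wrist_force: [-1.7, -0.1, 7.3]
width: 0.0004
finger_force: 3.7
```

Request:
{"method": "carry_out", "body": {"steps": [[[0,0,0.0005],0,1],[[0,0,0.0005],0,1]]}}

```text
time: 20.15
tool_pos: [0.5336, -0.0488, 0.053]
ee_rot: [3.14, -0.0, 1.288]
wrist_force: [-2.1, 0.3, 8.0]
width: 0.0009
finger_force: 3.7
```

Request:
{"method": "carry_out", "body": {"steps": [[[0,0,0.0005],0,1],[[0,0,0.0005],0,1]]}}

```text
time: 20.4
tool_pos: [0.5336, -0.0488, 0.0525]
ee_rot: [3.14, -0.0, 1.288]
wrist_force: [-0.9, 0.1, 7.9]
width: 0.0008
finger_force: 3.7
```

Request:
{"method": "carry_out", "body": {"steps": [[[0,0,0.0005],0,1],[[0,0,0.0005],0,1]]}}

```text
time: 20.65
tool_pos: [0.5336, -0.0488, 0.052]
ee_rot: [3.14, -0.0, 1.288]
wrist_force: [-2.2, 0.6, 8.6]
width: 0.0005
finger_force: 3.7
```

Request:
{"method": "carry_out", "body": {"steps": [[[0,0,0.0005],0,1],[[0,0,0.0005],0,1]]}}

```text
time: 20.9
tool_pos: [0.5336, -0.0488, 0.0515]
ee_rot: [3.14, -0.0, 1.288]
wrist_force: [-1.1, 0.1, 5.9]
width: 0.0007
finger_force: 3.7
```

Request:
{"method": "carry_out", "body": {"steps": [[[0,0,0.0005],0,1],[[0,0,0.0005],0,1]]}}

```text
time: 21.15
tool_pos: [0.5335, -0.0488, 0.051]
ee_rot: [3.14, -0.0, 1.288]
wrist_force: [-1.3, -0.2, 8.1]
width: 0.0007
finger_force: 3.8
```

Request:
{"method": "carry_out", "body": {"steps": [[[0,0,0.0005],0,1],[[0,0,0.0005],0,1]]}}

```text
time: 21.4
tool_pos: [0.5336, -0.0488, 0.0508]
ee_rot: [3.14, -0.0, 1.288]
wrist_force: [-2.0, 0.6, 9.0]
width: 0.0005
finger_force: 4.3
```

The brake begins to bite at about 6 mm of travel. From here I make single steps.

Request:
{"method": "carry_out", "body": {"steps": [[[0,0,0.0004],0,1],[[0,0,0.0004],0,1]]}}

```text
time: 21.65
tool_pos: [0.5336, -0.0488, 0.0507]
ee_rot: [3.139, -0.0, 1.288]
wrist_force: [-3.1, -0.0, 9.6]
width: 0.0006
finger_force: 4.8
```

Request:
{"method": "carry_out", "body": {"steps": [[[0,0,0.0003],0,1],[[0,0,0.0003],0,1]]}}

```text
time: 21.9
tool_pos: [0.5336, -0.0488, 0.0505]
ee_rot: [3.139, -0.0, 1.288]
wrist_force: [-3.1, 0.7, 10.1]
width: 0.0006
finger_force: 5.2
```

Request:
{"method": "carry_out", "body": {"steps": [[[0,-0.0003,0.0004],0,1],[[0,-0.0003,0.0004],0,1]]}}

```text
time: 22.15
tool_pos: [0.5336, -0.0488, 0.0504]
ee_rot: [3.139, -0.0, 1.288]
wrist_force: [-2.9, 1.5, 10.4]
width: 0.0002
finger_force: 5.5
```

Request:
{"method": "carry_out", "body": {"steps": [[[0,0,0.0004],0,1],[[0,0,0.0004],0,1]]}}

```text
time: 22.4
tool_pos: [0.5337, -0.0488, 0.0503]
ee_rot: [3.139, -0.0, 1.288]
wrist_force: [-3.0, -0.6, 11.7]
width: 0.0004
finger_force: 5.9
```

```bash
python3 - <<'E'
from g import *
st()
E
```

```text
{'time': 22.4, 'tool_pos': [0.5337, -0.0488, 0.0503], 'ee_rot': [3.1385, -0.0002, 1.2879], 'wrist_force': [-2.9881, -0.5637, 11.7212], 'width': 0.0004, 'finger_force': 5.9268, 'joint_positions': [-0.1969, 0.1371, 1.6305, -0.0001, 1.3709, 0.086]}
```

Request:
{"method": "carry_out", "body": {"steps": [[[0,0,0.0005],0,1],[[0,0,0.0005],0,1]]}}

```text
time: 22.65
tool_pos: [0.5337, -0.0488, 0.05]
ee_rot: [3.138, -0.0, 1.288]
wrist_force: [-2.5, 0.2, 13.5]
width: 0.0005
finger_force: 6.5
```

Request:
{"method": "carry_out", "body": {"steps": [[[0,0,0.0005],0,1],[[0,0,0.0005],0,1]]}}

```text
time: 22.9
tool_pos: [0.5338, -0.0488, 0.0498]
ee_rot: [3.138, -0.0, 1.288]
wrist_force: [-5.9, 0.9, 14.1]
width: -0.0
finger_force: 7.0
```

Request:
{"method": "carry_out", "body": {"steps": [[[0,0,0.0003],0,1],[[0,0,0.0003],0,1],[[0,0,0.0003],0,1]]}}

```text
time: 23.28
tool_pos: [0.5338, -0.0488, 0.0497]
ee_rot: [3.138, -0.0, 1.288]
wrist_force: [-4.6, 1.1, 15.0]
width: 0.0006
finger_force: 7.4
```

Request:
{"method": "carry_out", "body": {"steps": [[[0,0,0.0002],0,1],[[0,0,0.0002],0,1]]}}

```text
time: 23.52
tool_pos: [0.5338, -0.0488, 0.0497]
ee_rot: [3.138, -0.0, 1.288]
wrist_force: [-3.9, 0.3, 15.8]
width: 0.0003
finger_force: 7.7
```

Request:
{"method": "carry_out", "body": {"steps": [[[0,0,0],0,1]]}}

```text
time: 23.65
tool_pos: [0.5338, -0.0488, 0.0497]
ee_rot: [3.138, -0.0, 1.288]
wrist_force: [-5.3, 1.2, 15.1]
width: 0.0005
finger_force: 7.7
```

About 16 N pressed, so the brake holds. I rise, open and check the tape before regrasping.

Request:
{"method": "carry_out", "body": {"steps": [[[0,0,-0.01],0,1],[[0,0,-0.04],0,1],[[-0.01,0,-0.074],0,0],[[-0.033,0,-0.074],0,0],[[-0.033,0,-0.074],0,0],[[-0.033,0,-0.074],0,0],[[-0.033,0,-0.074],0,0],[[-0.033,0,-0.074],0,0]]}}

```text
time: 24.65
tool_pos: [0.5234, -0.0797, 0.1195]
ee_rot: [-3.141, -0.0, 1.289]
wrist_force: [-0.6, -1.0, -0.2]
width: 0.0466
finger_force: 0.0
```

```bash
python3 - <<'E'
from g import *
st(); s=snap('wrist','w13.png'); o=robot.get_obs(); y=o['ee_rot'][2]
u=np.array([np.cos(y),np.sin(y)]);v=np.array([-u[1],u[0]])
P=splint(s); T=np.stack([(P[...,:2]-o['tool_pos'][:2])@u,(P[...,:2]-o['tool_pos'][:2])@v,P[...,2]],-1)
def b(n,z0,z1,x0,x1,l=.04):
    m=(T[...,2]>z0)&(T[...,2]<z1)&(abs(T[...,1])<l)&(T[...,0]>x0)&(T[...,0]<x1);q=T[m]
    print(n,len(q),q.min(0).round(4),q.max(0).round(4),'medz',np.median(q[:,2]).round(4)); return m
m=b('splint',.005,.0105,.01,.2,.05); r=cv2.minAreaRect((P[m][:,:2]*1000).astype(np.float32));print(r)
m=b('lock',.049,.056,.02,.045); b('shoulder',.035,.048,.015,.06); m=b('blade',.0115,.016,.06,.11,.02)
r=cv2.minAreaRect((P[m][:,:2]*1000).astype(np.float32));print(r)
E
```

```text
{'time': 24.65, 'tool_pos': [0.5234, -0.0797, 0.1195], 'ee_rot': [-3.1407, -0.0002, 1.2886], 'wrist_force': [-0.6247, -0.9539, -0.2313], 'width': 0.0466, 'finger_force': 0.0, 'joint_positions': [-0.2584, 0.0751, 1.555, 0.0003, 1.5123, 0.0238]}
splint 4902 [ 0.042  -0.0254  0.005 ] [0.1553 0.0267 0.0105] medz 0.0092
((550.2498779296875, 15.193595886230469), (113.24209594726562, 52.06971740722656), 73.84477996826172)
lock 382 [ 0.0248 -0.0078  0.049 ] [0.0402 0.0097 0.0515] medz 0.05
shoulder 790 [ 0.0151 -0.0138  0.0351] [0.0417 0.0157 0.048 ] medz 0.0442
blade 1010 [ 0.0605 -0.0094  0.0115] [0.11   0.0139 0.0144] medz 0.0123
((545.4867553710938, 2.4612503051757812), (50.75177764892578, 22.584625244140625), 78.66327667236328)
```

The lock stays down (top at 50 mm), the splint is unmoved, and nose and end still touch. Regrasp.

Request:
{"method": "carry_out", "body": {"steps": [[[-0.0005,-0.001,0.04],0,0],[[-0.0005,-0.001,0.075],0,0],[[-0.0005,-0.001,0.097],0,0],[[-0.0005,-0.001,0.0985],0,0],[[-0.0005,-0.001,0.0985],0,1],[[-0.0005,-0.001,0.0985],0,1],[[-0.0005,-0.001,0.0985],0,1],[[-0.0005,-0.001,0.0985],0,1],[[-0.0005,-0.001,0.0985],0,1]]}}

```text
time: 25.82
tool_pos: [0.523, -0.0805, 0.0231]
ee_rot: [3.14, -0.0, 1.288]
wrist_force: [-1.5, 0.7, 5.8]
width: 0.0298
finger_force: 30.0
```

Request:
{"method": "carry_out", "body": {"steps": [[[0,0,-0.003],0,1],[[0,0,-0.008],0,1],[[0,0,-0.014],0,1],[[0,0,-0.022],0,1],[[0,0,-0.032],0,1],[[0,0,-0.042],0,1],[[0,0,-0.042],0,1]]}}

```text
time: 26.7
tool_pos: [0.5234, -0.0808, 0.0652]
ee_rot: [3.138, -0.0, 1.288]
wrist_force: [0.2, -0.3, -3.5]
width: 0.0302
finger_force: 30.0
```

```bash
python3 - <<'E'
from g import *
st(); s=snap('wrist','w14.png'); P=splint(s)
m=(P[...,2]>.005)&(P[...,2]<.0105)&(P[...,0]>.49)&(P[...,0]<.62)&(P[...,1]>-.06); r=cv2.minAreaRect((P[m][:,:2]*1000).astype(np.float32)); print(r,cv2.boxPoints(r).round(1).tolist())
d=snap('side','d14.png'); P=splint(d)
for z0,z1 in((.03,.06),(.004,.012)):
    m=(P[...,2]>z0)&(P[...,2]<z1)&(P[...,0]>.47)&(P[...,0]<.63)&(P[...,1]>-.02)&(P[...,1]<.17); q=P[m]; print(z0,len(q),q.min(0),q.max(0)) if len(q) else print('none')
E
```

```text
{'time': 26.7, 'tool_pos': [0.5234, -0.0808, 0.0652], 'ee_rot': [3.1384, -0.0001, 1.2878], 'wrist_force': [0.1542, -0.3426, -3.459], 'width': 0.0302, 'finger_force': 29.9899, 'joint_positions': [-0.2602, 0.1107, 1.6285, 0.0001, 1.3992, 0.0228]}
((548.033935546875, 7.584201812744141), (95.96961212158203, 52.114662170410156), 73.79821014404297) [[509.6000061035156, -31.200000762939453], [559.7000122070312, -45.79999923706055], [586.4000244140625, 46.400001525878906], [536.4000244140625, 60.900001525878906]]
0.03 10 [0.55280224 0.04314295 0.04710855] [0.58780428 0.11835344 0.05609274]
0.004 109 [ 0.47377485 -0.0195513   0.00401507] [0.60118681 0.15527362 0.01186778]
```

Lifted with the blade still out (its tip at y≈0.118, well above the table), and the splint in place. Next I set the tape down on the near side, parallel to the splint.

Request:
{"method": "carry_out", "body": {"steps": [[[-0.01,-0.03,0],0,1],[[-0.025,-0.065,0],0,1],[[-0.04,-0.1,0],0,1],[[-0.04,-0.1,0],0,1],[[-0.04,-0.1,0],0,1],[[-0.04,-0.1,0.02],0,1],[[-0.04,-0.1,0.034],0,1],[[-0.04,-0.1,0.039],0,1],[[-0.04,-0.1,0.039],0,1]]}}

```text
time: 27.92
tool_pos: [0.4154, -0.0909, 0.0243]
ee_rot: [-3.141, -0.0, 1.288]
wrist_force: [0.0, -0.1, -3.4]
width: 0.0298
finger_force: 30.0
```

Request:
{"method": "carry_out", "body": {"steps": [[[0,0,0.0007],0,1],[[0,0,0.0013],0,1],[[0,0,0.0017],0,1],[[0,0,0.0017],0,1]]}}

```text
time: 28.42
tool_pos: [0.4154, -0.091, 0.023]
ee_rot: [3.141, -0.0, 1.288]
wrist_force: [0.0, -0.8, -2.5]
width: 0.03
finger_force: 30.0
```

Request:
{"method": "carry_out", "body": {"steps": [[[0,0,0.0004],0,1],[[0,0,0.0004],0,1],[[0,0,0.0004],0,0],[[0,0,0.0004],0,0],[[0,0,0.0004],0,0],[[0,0,0.0004],0,0],[[0,0,-0.03],0,0],[[0,0,-0.08],0,0],[[0,0,-0.12],0,0],[[0,0,-0.12],0,0]]}}

```text
time: 29.68
tool_pos: [0.4176, -0.0918, 0.1467]
ee_rot: [3.133, 0.0, 1.288]
wrist_force: [0.8, -0.7, -1.4]
width: 0.0477
finger_force: 0.0
```

```bash
python3 - <<'E'
from g import *
st(); s=snap('wrist','w15.png'); o=robot.get_obs(); y=o['ee_rot'][2]
u=np.array([np.cos(y),np.sin(y)]);v=np.array([-u[1],u[0]])
P=splint(s); T=np.stack([(P[...,:2]-o['tool_pos'][:2])@u,(P[...,:2]-o['tool_pos'][:2])@v,P[...,2]],-1)
for n,z0,z1,x0,x1 in(('blade',.0095,.02,.05,.25),('shoulder',.035,.047,.01,.06),('lock',.048,.056,.01,.06)):
    m=(T[...,2]>z0)&(T[...,2]<z1)&(abs(T[...,1])<.025)&(T[...,0]>x0)&(T[...,0]<x1);q=T[m]; print(n,len(q),q.min(0).round(4),q.max(0).round(4),np.median(q[:,2])) if len(q) else print(n,'none')
E
```

```text
{'time': 29.675, 'tool_pos': [0.4176, -0.0918, 0.1467], 'ee_rot': [3.1332, 0.0004, 1.2879], 'wrist_force': [0.7781, -0.688, -1.3811], 'width': 0.0477, 'finger_force': 0.0, 'joint_positions': [-0.3492, -0.1784, 1.742, 0.0001, 1.5696, -0.0663]}
blade 2516 [ 0.0501 -0.0078  0.0096] [0.1625 0.0099 0.0143] 0.011908190460324885
shoulder 610 [ 0.0103 -0.0145  0.035 ] [0.0423 0.0165 0.047 ] 0.04416604707374608
lock 727 [ 0.0102 -0.0139  0.048 ] [0.0409 0.0152 0.056 ] 0.05029252530626188
```

Request:
{"method": "carry_out", "body": {"steps": [[[0.03,0,-0.05],0,0],[[0.06,0,-0.1],0,0],[[0.06,0,-0.1],0,0],[[0.06,0,-0.1],0,0],[[0.06,0,-0.1],0,0],[[0.06,0,-0.1],0,0]]}}

```text
time: 30.48
tool_pos: [0.4311, -0.0337, 0.241]
ee_rot: [-3.138, 0.0, 1.287]
wrist_force: [-0.2, 0.6, -0.2]
width: 0.0469
finger_force: 0.0
```

```bash
python3 - <<'E'
from g import *
st(); s=snap('wrist','w16.png'); o=robot.get_obs(); y=o['ee_rot'][2]
u=np.array([np.cos(y),np.sin(y)]);v=np.array([-u[1],u[0]])
P=splint(s); T=np.stack([(P[...,:2]-o['tool_pos'][:2])@u,(P[...,:2]-o['tool_pos'][:2])@v,P[...,2]],-1)
for n,z0,z1,x0,x1 in(('blade',.009,.02,-.05,.25),('shoulder',.035,.047,-.1,.06),('lock',.048,.056,-.1,.06)):
    m=(T[...,2]>z0)&(T[...,2]<z1)&(abs(T[...,1])<.02)&(T[...,0]>x0)&(T[...,0]<x1);q=T[m]; print(n,len(q),q.min(0).round(4),q.max(0).round(4),np.median(q[:,2])) if len(q) else print(n,'none')
m=(P[...,2]>.005)&(P[...,2]<.0105)&(P[...,0]>.49)&(P[...,0]<.62)&(P[...,1]>-.06)&(P[...,1]<.14); r=cv2.minAreaRect((P[m][:,:2]*1000).astype(np.float32)); print(r)
E
```

```text
{'time': 30.475, 'tool_pos': [0.4311, -0.0337, 0.241], 'ee_rot': [-3.1383, 0.0002, 1.2869], 'wrist_force': [-0.1573, 0.6041, -0.2452], 'width': 0.0469, 'finger_force': 0.0, 'joint_positions': [-0.2092, -0.1791, 1.5564, 0.0, 1.7675, 0.0747]}
blade 1958 [-0.0184 -0.0149  0.009 ] [0.1444 0.0144 0.02  ] 0.01197244672536768
shoulder 362 [-0.0743 -0.0165  0.0351] [-0.0176  0.015   0.0469] 0.04410421248958735
lock 480 [-0.0822 -0.0163  0.048 ] [-0.0185  0.0145  0.056 ] 0.05094691006743453
((556.7481079101562, 38.073699951171875), (159.514892578125, 52.45548629760742), 73.78015899658203)
```

The length reads 162 − 2 = 160 mm, the tape stands upright, and the splint is within 0.5 mm of its start. Handing in.

```bash
python3 -c "
from bench import robot
print(robot.close_job())"
```

```text
the job is handed in; nothing more can be done
None
```

The job is handed in: the tape is locked at about 160 mm and stands upright on the worktop, clear of the splint, which stayed within 0.5 mm of its start; because the case cannot sit over the splint with the blade drawn in, I caught the hook at the near corner first, then slid it to the middle.

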